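Push the label cassette into the packed rack

ROBOT

A 7-joint arm with a two-finger parallel gripper is mounted at the origin on a cart in front of the work surface, level with it; the furniture and walls round the work are solid. World frame = base frame: x ahead of the robot, y to its left, z up, the work surface at z = 0. Lengths are in mm, angles in rad, forces in N, time in s.
With the tool pointing down it reaches from about 350 to 900 mm from the base axis. Payload 19.9 kg.
Tool frame: the origin (TCP) lies at the very end of the fingers, on their centre line; the grasp point (between the pads) lies 19 mm behind it; z points along the fingers, y is the line along which they close (so a half turn about z gives the same grasp; the last joint's range is limited). The gripper opens to 85 mm and grips with 20 to 120 N. Pads are 22 mm wide; open, the fingers measure 114 mm over their backs; the gripper's body (76 mm by 85 mm) begins 54 mm behind the grasp point. The pads swing forward as they close: fully open they stand 13 mm farther back than shut.
Start: joints at [1.22, 0.417, -0.01, 1.614, 0.005, 1.111, -0.053], TCP at [189.942, -595.419, 231.26] pointing down, gripper open.
Joint ranges: [-2.81, 2.81], [-0.39, 2.02], [-1.27, 1.25], [0.06, 2.57], [-1.19, 4.33], [0.19, 2], [-2.82, 2.82]. Speed limits (rad/s): [1.89, 1.89, 2.39, 2.39, 3.01, 3.01, 3.01].

INTERFACE

Orientations are given as a 3x3 rotation matrix whose columns are the frame's x, y, z axes.
In Python, from cell import arm gives the robot as it stands.
- The arm moves only by the tool move_arm, never from a script. Its argument "steps" is a list of rows, each an object of numbers: "tx", "ty", "tz": the shift along the world's x, y, z scaled (see below); "ax", "ay", "az": the turn, a rotation vector about the world's x, y, z scaled (see below); "hand": the opening, from 0 (shut) to 1 (fully open). In form: [{"tx": .., "ty": .., "tz": .., "ax": .., "ay": .., "az": .., "hand": ..}, ...]. A call has 1 to 5 rows; each row shifts and turns the commanded pose from where the row before left it; what a row does not reach is not made up. The controller multiplies each number of a shift by 0.05 m and each number of a turn by 120 degrees. A row lasts 1/10 s, in which the tool goes at most 50 mm and 8.59 degrees, less where a joint would pass 70% of its speed; a pose out of reach is approached as far as the arm can. A call with a number of a shift or a turn outside -1 to 1 is refused whole. A call with a gripper value outside its range is refused whole. The fingers move at their own pace and stop on an object; "force" is the grip in N (left out, the last holds). Time passes only in rows, so rows that do not move let the fingers close. It gives the time, the measured TCP pose, the force, the opening and the grip force at its end, in the units of the state.
- arm.state(): the state, without advancing time (a new reading comes with each control period).
- arm.camera(name): name is "side" or "top" or "wrist"; returns the picture (420x560x3 uint8, red, green, blue); there is no depth.
- arm.get_calibration(name): a dict with "K" (3x3 intrinsics, pixels), "rvec" (rotation vector, rad) and "tvec" (3), from world to camera coordinates, as OpenCV has them. Camera axes: x right, y down, z forward; pixel columns grow to the right and rows downward; lengths in mm; the calibration is good to about 2 mm. A picture is of the moment at which its call begins: read the wrist's pose just before it. get_calibration takes no time and is no camera call; for the wrist camera it gives the pose at the moment of the call.
- arm.close_job(): hands the job in; it is judged then, once.
The state is a dict: "t": time; "qpos": joint angles; "qvel": joint speeds; "effort": joint torques, N m; "position": TCP position; "orientation": TCP orientation; "force": force on the tool from outside, world axes, zero at the start; "ft_torque": the same for the moment, N m; "gripper_width": finger opening in mm; "finger_force": force on a finger pad.
Only numpy, scipy, OpenCV 4.12 (cv2) and the standard library are available. Lean on these libraries where they do the work, as an engineer would, in place of code of your own. Each camera call takes 0.05 s, during which the arm holds its last target. There are 200 camera calls.

TASK

Take the slim label cassette that stands on the worktop outside the rack (not the thicker one) and push it straight down between the two loose cassettes in the rack's middle bay, nudging them apart, until it stands on the rack's floor level with them. Hold or press it with the gripper until it is down, then let go and move clear; all three must stand upright side by side, and the two that were there must not be toppled.

Things in the scene. Friction and masses are not known exactly. Their poses are not given: they have to be found in the camera images.
- new_center (a point): Centre, 50 mm above the foot, of the loose slim grey label cassette standing upright right of the rack: 60 mm wide (x), 26 thick (y), 100 tall (z). Over the last 14 mm at foot and top the broad faces taper to 14 mm thickness; width constant. Front and back alike. About 0.16 kg, tips easily alone. A thicker cassette (46 mm, else alike) stands near, nearer to or farther from the rack: not that one.
- rack: Fixed plywood rack, 84 mm deep (x, +x to the back), 214 long (y, +y left), origin at the centre of its underside. Floor top at z = 6 mm; lips 22 mm high at front and back, 76 mm apart. Partitions 80 mm high form 3 bays: the middle one, y = -43 to +43 mm, holds two loose slim cassettes and has room for three with 8 mm to spare; each outer bay is full with two fixed ones, 106 mm high.
- left_cassette: Loose cassette of the same slim kind and size in the left (+y) part of the rack's middle bay; origin at the centre of its foot on the rack's floor, x across its 60 mm width, y through its thickness, z up. Its top is 106 mm above the worktop and tapered to 14 mm. A push of a newton or two slides or leans it aside; all are smooth plastic on varnished wood, and pushing the third one down takes only a few newtons.
- right_cassette: The same in the right (-y) part of the middle bay. The clear gap between the broad faces of left and right cassette is 14 to 22 mm (narrower than a cassette, 26 mm), and 26 to 34 mm at their tapered tops: the tapered foot (14 mm) enters and wedges them apart.

How it is judged:
By the outcome, as a careful person would: the job done as asked, in the order asked, and still so for the second after the job is handed in, with the robot touching nothing.
It also fails if it takes over 38 s, if anything falls off the work surface, if the arm or the gripper's body presses on something with over 40 N, if the wrist force passes 120 N, or if a joint passes its speed limit or range.

## Working session

There is one attempt and no reset: what is moved stays moved. The work goes in short steps, Python scripts to look and compute and a tool call to move; the robot and the scene stay as the last step left them, time stands still between calls to the robot, and variables do not carry over. Pictures are saved under pics/ and viewed, at most 10 in all, crops included, and the job is handed in when it is done.

Besides the shell and the picture viewer there is one more tool, called after "Call:" by a JSON object that holds its "api" and its "payload", one argument or row to a line. move_arm: Moves the arm, as the interface text tells. Its arguments: {"type":"object","properties":{"steps":{"type":"array"},"force":{"type":"number"}},"required":["steps"]}

```bash
mkdir -p pics; cat > h.py <<'E'
import numpy as np,cv2
from cell import arm
def snap(n,f):
    im=arm.camera(n); cv2.imwrite('pics/'+f,im[:,:,::-1]); return im
def ray(n,uv,cal=None):
    c=cal or arm.get_calibration(n); K=np.array(c['K'],float);R=cv2.Rodrigues(np.array(c['rvec'],float))[0];t=np.array(c['tvec'],float).ravel()
    p=cv2.undistortPoints(np.array([[uv]],float),K,None).ravel()
    return -R.T@t, R.T@np.array([p[0],p[1],1])
def onz(n,uv,z,cal=None):
    o,d=ray(n,uv,cal); return o+d*(z-o[2])/d[2]
def proj(n,P,cal=None):
    c=cal or arm.get_calibration(n); return cv2.projectPoints(np.array(P,float).reshape(-1,1,3),np.array(c['rvec'],float),np.array(c['tvec'],float),np.array(c['K'],float),None)[0].reshape(-1,2)
E
python3 - <<'E'
from h import *
a=snap('top','top0.png');b=snap('side','side0.png')
cv2.imwrite('pics/w0.png',arm.camera('wrist')[:,:,::-1])
s=arm.state();print(s['position'],s['orientation'],s['gripper_width'],s['t'])
for n in('top','side'):print(n,ray(n,(280,210)))
E
```

```text
[ 189.83667537 -595.18701285  230.80866453] [[ 9.52704578e-01  3.03897761e-01 -3.71414644e-04]
 [ 3.03897977e-01 -9.52704161e-01  8.95555413e-04]
 [-8.16909920e-05 -9.66071901e-04 -9.99999530e-01]] 85.32696184045389 0.15
top (array([450.28903379, -99.64585461, 920.06513903]), array([ 0.11205058, -0.03359999, -0.99315294]))
side (array([ 501.70174707, -561.57958493,  786.32330303]), array([ 0.01539425,  0.52131061, -0.85327293]))
```

View pics/top0.png

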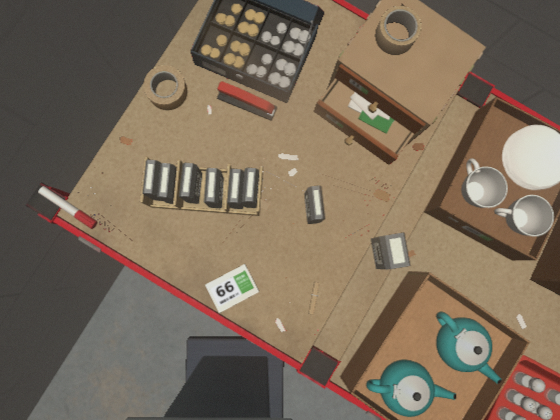

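View pics/side0.png

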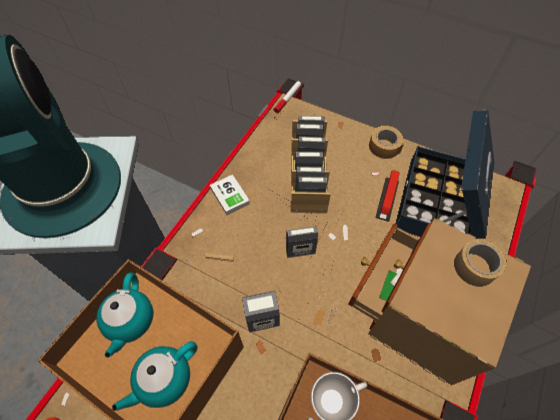

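The top view shows the rack at about (203,187), with the slim cassette at (315,204) and the thick one at (391,250). The side view shows slim at (301,241) and thick at (262,310). Next I'll measure the white top labels.

```bash
python3 - <<'E'
from h import *
im=cv2.imread('pics/top0.png')
x0,y0,x1,y1=130,145,420,280
hsv=cv2.cvtColor(im,cv2.COLOR_BGR2HSV)
m=((hsv[...,2]>165)&(hsv[...,1]<45)).astype(np.uint8)*255
n,l,st,c=cv2.connectedComponentsWithStats(m)
for i in range(1,n):
    if st[i,4]>40 and 130<c[i][0]<420 and 145<c[i][1]<275:
        cs=cv2.findContours((l==i).astype(np.uint8),0,2)[0][0].reshape(-1,2)
        z=100 if c[i][0]>280 else 106
        w=np.array([onz('top',p.astype(float),z)[:2] for p in cs],np.float32)
        r=cv2.minAreaRect(w);print(c[i].round(1),st[i,4],'ctr',np.round(r[0],1),np.round(r[1],1),round(r[2],1))
a=cv2.resize(im[145:275,130:330],None,fx=4,fy=4,interpolation=2);cv2.imwrite('pics/c0.png',a)
E
```

```text
[287.6 156.4] 94 ctr [ 639.4 -139.6] [34.6  9.3] 83.0
[149. 176.] 139 ctr [597.7 102.2] [ 9.7 43.1] 86.6
[164.  179.7] 143 ctr [592.   76.1] [ 9.8 44.5] 86.8
[186.5 179. ] 142 ctr [593.7  37.2] [ 9.6 43.4] 85.8
[292.1 172. ] 46 ctr [ 610.8 -148.1] [ 9.9 15. ] 35.1
[210.9 184.2] 142 ctr [585.   -5.6] [ 9.7 44.4] 87.9
[234.7 184.8] 141 ctr [584.8 -47.1] [ 9.7 43.4] 86.3
[249.9 183.9] 139 ctr [587.2 -73.7] [ 9.6 43.4] 86.6
[316.8 201.9] 132 ctr [ 558.3 -192.5] [43.7  9.3] 7.4
[396.8 250.3] 300 ctr [ 475.4 -334.4] [44.3 21.1] 10.2
```

View pics/c0.png

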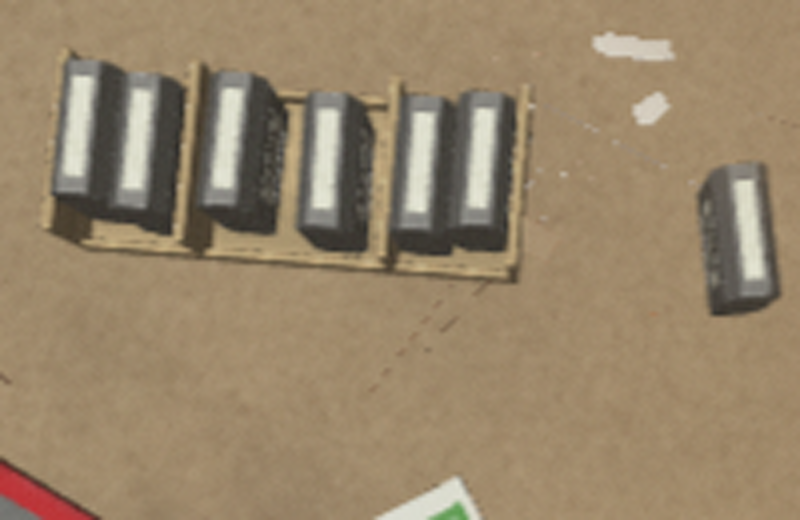

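The crop shows the loose pair in the middle bay, labels at about (232,138) and (325,155). The gap is about 17 mm and the rack yaw about -3.4°. The new cassette is at (558,-192) with yaw 7.4°. I'll grip it across its 60 mm width so the fingers stay clear of the neighbours.

Call:
{"api": "move_arm", "payload": {
  "steps": [
    {"tx":0.4,"ty":0.45,"tz":0.2,"az":0.06,"hand":1},
    {"tx":0.5,"ty":0.55,"az":0.066,"hand":1},
    {"tx":0.5,"ty":0.55,"az":0.066,"hand":1},
    {"tx":0.5,"ty":0.55,"az":0.066,"hand":1},
    {"tx":0.5,"ty":0.55,"az":0.066,"hand":1}
  ]
}}

```text
validation failed for argument at $.st...
```

Call:
{"api": "move_arm", "payload": {
  "steps": [
    {"tx":0.5,"ty":0.55,"az":0.066,"hand":1},
    {"tx":0.5,"ty":0.55,"az":0.066,"hand":1},
    {"tx":0.5,"ty":0.55,"az":0.066,"hand":1},
    {"tx":0.5,"ty":0.55,"az":0.066,"hand":1},
    {"tx":0.5,"ty":0.55,"az":0.066,"hand":1}
  ]
}}

```text
validation failed for argument at $.st...
```

Call:
{"api": "move_arm", "payload": {
  "steps": [
    {"tx":0.4,"ty":0.45,"tz":0.2,"ax":0,"ay":0,"az":0.06,"hand":1},
    {"tx":0.5,"ty":0.55,"tz":0,"ax":0,"ay":0,"az":0.066,"hand":1},
    {"tx":0.5,"ty":0.55,"tz":0,"ax":0,"ay":0,"az":0.066,"hand":1},
    {"tx":0.5,"ty":0.55,"tz":0,"ax":0,"ay":0,"az":0.066,"hand":1},
    {"tx":0.5,"ty":0.55,"tz":0,"ax":0,"ay":0,"az":0.066,"hand":1}
  ]
}}

```text
t: 0.65
position: [310.7, -461.6, 241.2]
orientation: [[0.546, 0.838, -0.0], [0.838, -0.546, 0.0], [-0.0, -0.0, -1.0]]
force: [0.0, -1.3, -0.4]
gripper_width: 85.5
finger_force: 0.0
```

Call:
{"api": "move_arm", "payload": {
  "steps": [
    {"tx":0.55,"ty":0.6,"tz":0,"ax":0,"ay":0,"az":0.067,"hand":1},
    {"tx":0.55,"ty":0.6,"tz":0,"ax":0,"ay":0,"az":0.067,"hand":1},
    {"tx":0.55,"ty":0.6,"tz":0,"ax":0,"ay":0,"az":0.067,"hand":1},
    {"tx":0.55,"ty":0.6,"tz":0,"ax":0,"ay":0,"az":0.067,"hand":1},
    {"tx":0.55,"ty":0.6,"tz":0,"ax":0,"ay":0,"az":0.067,"hand":1}
  ]
}}

```text
t: 1.15
position: [448.3, -311.6, 241.3]
orientation: [[-0.124, 0.992, -0.0], [0.992, 0.124, -0.0], [-0.0, -0.0, -1.0]]
force: [0.9, -0.7, -0.5]
gripper_width: 85.3
finger_force: 0.0
```

Call:
{"api": "move_arm", "payload": {
  "steps": [
    {"tx":0.55,"ty":0.6,"tz":0,"ax":0,"ay":0,"az":0,"hand":1},
    {"tx":0.55,"ty":0.6,"tz":0,"ax":0,"ay":0,"az":0,"hand":1},
    {"tx":0.55,"ty":0.6,"tz":0,"ax":0,"ay":0,"az":0,"hand":1},
    {"tx":0.5,"ty":0.6,"tz":0,"ax":0,"ay":0,"az":0,"hand":1},
    {"tx":0,"ty":0,"tz":0,"ax":0,"ay":0,"az":0,"hand":1}
  ]
}}

```text
t: 1.65
position: [557.5, -187.6, 241.1]
orientation: [[-0.124, 0.992, 0.001], [0.992, 0.124, 0.002], [0.002, 0.001, -1.0]]
force: [-1.1, 0.2, 0.4]
gripper_width: 85.7
finger_force: 0.0
```

```bash
python3 - <<'E'
from h import *
s=arm.state();c=arm.get_calibration('wrist');a=snap('wrist','w1.png')
import json
print(s['position'],s['orientation'],s['t'],s['qpos'])
print(ray('wrist',(280,210),c)); print(proj('wrist',[[558.3,-192.5,100],[593.7,37.2,106],[585,-5.6,106]],c))
hsv=cv2.cvtColor(a,cv2.COLOR_RGB2HSV)
m=((hsv[...,2]>165)&(hsv[...,1]<45)).astype(np.uint8)*255
for cs in cv2.findContours(m,0,1)[0]:
    if cv2.contourArea(cs)>150:
        cs=cs.reshape(-1,2)
        for z in(100,106):
            w=np.array([onz('wrist',p.astype(float),z,c)[:2] for p in cs],np.float32)
            r=cv2.minAreaRect(w);print(cs.mean(0).round(),z,'ctr',np.round(r[0],1),np.round(r[1],1),round(r[2],1))
E
```

```text
[ 557.54837246 -187.63027653  241.09774489] [[-1.24479554e-01  9.92221859e-01  7.89480428e-04]
 [ 9.92219949e-01  1.24477551e-01  2.21627553e-03]
 [ 2.10076443e-03  1.05921922e-03 -9.99997232e-01]] 1.65 [ 0.64980222  0.3806514  -0.48149497  1.68477268  0.18948518  1.1227392
  0.24010216]
(array([ 548.5283439 , -115.81101635,  384.39451367]), array([ 0.017229  , -0.27859353, -0.96044205]))
[[285.68888192 204.70120918]
 [374.62091771 -93.13124622]
 [351.73538562 -25.68188744]]
[197. 325.] 100 ctr [ 479.8 -333.6] [32.4 21.4] 10.1
[197. 325.] 106 ctr [ 481.2 -329. ] [31.8 20.9] 10.1
[455. 294.] 100 ctr [ 740.2 -264.1] [36.1 51.8] 52.6
[455. 294.] 106 ctr [ 736.2 -261. ] [35.3 50.7] 52.6
[284. 204.] 100 ctr [ 557.1 -192. ] [44.2  7.8] 7.2
[284. 204.] 106 ctr [ 556.9 -190.4] [43.3  7.6] 7.2
[537. 170.] 100 ctr [ 781.2 -131.5] [32.2 18.4] 69.2
[537. 170.] 106 ctr [ 776.3 -131.1] [31.5 18. ] 69.2
[374. 156.] 100 ctr [ 631.3 -137.6] [30.7  8. ] 83.0
[374. 156.] 106 ctr [ 629.5 -137.1] [30.1  7.9] 83.0
[519. 157.] 100 ctr [ 761.7 -122.8] [33.8 14. ] 67.8
[519. 157.] 106 ctr [ 757.2 -122.7] [33.1 13.7] 67.8
[ 96. 110.] 100 ctr [ 386.4 -128.2] [21.2  7.2] 28.8
[ 96. 110.] 106 ctr [ 389.8 -128. ] [20.8  7. ] 28.8
[549. 117.] 100 ctr [776.4 -85.7] [30.  13.6] 68.3
[549. 117.] 106 ctr [771.6 -86.3] [29.4 13.3] 68.3
[337.  70.] 100 ctr [586.5 -71.7] [ 9.4 46.2] 86.6
[337.  70.] 106 ctr [585.7 -72.6] [ 9.2 45.2] 86.6
[340.  33.] 100 ctr [584.1 -44.4] [ 9.3 45.9] 86.6
[340.  33.] 106 ctr [583.3 -45.9] [ 9.1 45. ] 86.6
[151.  29.] 100 ctr [434.6 -59.5] [46.8 59.9] 28.6
[151.  29.] 106 ctr [437.  -60.7] [45.9 58.6] 28.6
```

View pics/w1.png

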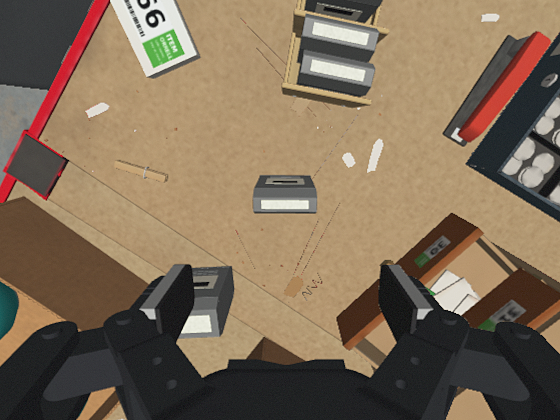

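The wrist view shows the slim cassette at (284,195), square to the fingers. Its fit is (557.5,-192.2), yaw 7.2°, matching the top view. Descending to z≈52.

Call:
{"api": "move_arm", "payload": {
  "steps": [
    {"tx":0,"ty":-0.09,"tz":-0.7,"ax":0,"ay":0,"az":0,"hand":1},
    {"tx":0,"ty":0,"tz":-0.8,"ax":0,"ay":0,"az":0,"hand":1},
    {"tx":0,"ty":0,"tz":-0.8,"ax":0,"ay":0,"az":0,"hand":1},
    {"tx":0,"ty":0,"tz":-0.6,"ax":0,"ay":0,"az":0,"hand":1},
    {"tx":0,"ty":0,"tz":-0.4,"ax":0,"ay":0,"az":0,"hand":1}
  ]
}}

```text
t: 2.2
position: [553.3, -198.2, 73.8]
orientation: [[-0.117, 0.993, -0.003], [0.993, 0.117, 0.0], [0.001, -0.003, -1.0]]
force: [0.3, -0.0, 0.6]
gripper_width: 85.3
finger_force: 0.0
```

Call:
{"api": "move_arm", "payload": {
  "steps": [
    {"tx":0,"ty":0,"tz":-0.3,"ax":0,"ay":0,"az":0,"hand":1},
    {"tx":0,"ty":0,"tz":-0.18,"ax":0,"ay":0,"az":0,"hand":1},
    {"tx":0,"ty":0,"tz":0,"ax":0,"ay":0,"az":0,"hand":1},
    {"tx":0,"ty":0,"tz":0,"ax":0,"ay":0,"az":0,"hand":0.75},
    {"tx":0,"ty":0,"tz":0,"ax":0,"ay":0,"az":0,"hand":0.75}
  ],
  "force": 40
}}

```text
t: 2.7
position: [555.5, -197.7, 53.3]
orientation: [[-0.118, 0.993, 0.001], [0.993, 0.118, -0.001], [-0.001, 0.001, -1.0]]
force: [0.8, 1.2, 1.0]
gripper_width: 64.2
finger_force: 0.6
```

Call:
{"api": "move_arm", "payload": {
  "steps": [
    {"tx":0,"ty":0,"tz":0,"ax":0,"ay":0,"az":0,"hand":0.6},
    {"tx":0,"ty":0,"tz":0,"ax":0,"ay":0,"az":0,"hand":0.4},
    {"tx":0,"ty":0,"tz":0,"ax":0,"ay":0,"az":0,"hand":0.3},
    {"tx":0,"ty":0,"tz":0,"ax":0,"ay":0,"az":0,"hand":0},
    {"tx":0,"ty":0,"tz":0,"ax":0,"ay":0,"az":0,"hand":0}
  ],
  "force": 50
}}

```text
t: 3.2
position: [555.6, -197.7, 53.4]
orientation: [[-0.118, 0.993, 0.001], [0.993, 0.118, -0.001], [-0.001, 0.001, -1.0]]
force: [-0.3, -0.4, 6.9]
gripper_width: 59.7
finger_force: 52.5
```

The descent drifted about 5 mm in y, so the grip is off centre. Re-gripping.

Call:
{"api": "move_arm", "payload": {
  "steps": [
    {"tx":0,"ty":0,"tz":0,"ax":0,"ay":0,"az":0,"hand":0.8},
    {"tx":0,"ty":0,"tz":0,"ax":0,"ay":0,"az":0,"hand":0.9},
    {"tx":0,"ty":0,"tz":0,"ax":0,"ay":0,"az":0,"hand":0.9},
    {"tx":0.03,"ty":0.05,"tz":0,"ax":0,"ay":0,"az":0,"hand":0.9},
    {"tx":0,"ty":0.05,"tz":0,"ax":0,"ay":0,"az":0,"hand":0.9}
  ]
}}

```text
t: 3.7
position: [556.6, -192.2, 52.3]
orientation: [[-0.118, 0.993, -0.0], [0.993, 0.118, 0.0], [0.0, -0.0, -1.0]]
force: [0.1, -0.3, -0.8]
gripper_width: 77.0
finger_force: 0.0
```

```bash
python3 - <<'E'
from h import *
a=arm.camera('wrist');c=arm.get_calibration('wrist')
a2=arm.camera('top')
s=arm.state();print(s['position'],s['gripper_width'])
for n,im,cal,R in(('wrist',a,c,((100,460),(0,420))),('top',a2,None,((295,340),(180,225)))):
    hsv=cv2.cvtColor(im,cv2.COLOR_RGB2HSV)
    m=((hsv[...,2]>165)&(hsv[...,1]<45)).astype(np.uint8)*255
    for cs in cv2.findContours(m,0,1)[0]:
        p=cs.reshape(-1,2).mean(0)
        if cv2.contourArea(cs)>60 and R[0][0]<p[0]<R[0][1] and R[1][0]<p[1]<R[1][1]:
            w=np.array([onz(n,q.astype(float),100,cal)[:2] for q in cs.reshape(-1,2)],np.float32)
            r=cv2.minAreaRect(w);print(n,p.round(),'ctr',np.round(r[0],1),np.round(r[1],1),round(r[2],1))
E
```

```text
[ 556.54021875 -191.77950265   52.23048041] 76.85858447097725
wrist [281. 331.] ctr [ 555.2 -192. ] [44.7  8.4] 6.9
wrist [408. 189.] ctr [ 588.3 -135.7] [5.6 8.7] 43.9
wrist [459. 181.] ctr [ 603.3 -131.6] [20.2  5.3] 83.9
```

Now centred within about 0.5 mm. Grip and lift.

Call:
{"api": "move_arm", "payload": {
  "steps": [
    {"tx":0,"ty":0,"tz":0,"ax":0,"ay":0,"az":0,"hand":0.6},
    {"tx":0,"ty":0,"tz":0,"ax":0,"ay":0,"az":0,"hand":0.3},
    {"tx":0,"ty":0,"tz":0,"ax":0,"ay":0,"az":0,"hand":0},
    {"tx":0,"ty":0,"tz":0,"ax":0,"ay":0,"az":0,"hand":0},
    {"tx":0,"ty":0,"tz":0.1,"ax":0,"ay":0,"az":0,"hand":0}
  ],
  "force": 60
}}

```text
t: 4.3
position: [555.9, -192.3, 56.8]
orientation: [[-0.118, 0.993, -0.001], [0.993, 0.118, 0.0], [0.0, -0.001, -1.0]]
force: [-0.2, 0.6, -2.1]
gripper_width: 59.4
finger_force: 64.9
```

Call:
{"api": "move_arm", "payload": {
  "steps": [
    {"tx":0,"ty":0,"tz":0.5,"ax":0,"ay":0,"az":0,"hand":0},
    {"tx":0,"ty":0,"tz":0.6,"ax":0,"ay":0,"az":0,"hand":0},
    {"tx":0,"ty":0,"tz":0.6,"ax":0,"ay":0,"az":0,"hand":0},
    {"tx":0,"ty":0,"tz":0.5,"ax":0,"ay":0,"az":0,"hand":0},
    {"tx":0,"ty":0,"tz":0.3,"ax":0,"ay":0,"az":0,"hand":0}
  ]
}}

```text
t: 4.8
position: [556.8, -192.6, 184.3]
orientation: [[-0.118, 0.993, 0.002], [0.993, 0.118, -0.001], [-0.001, 0.001, -1.0]]
force: [-0.4, -0.3, -2.5]
gripper_width: 59.4
finger_force: 65.3
```

Call:
{"api": "move_arm", "payload": {
  "steps": [
    {"tx":0.12,"ty":0.4,"tz":0,"ax":0,"ay":0,"az":-0.017,"hand":0},
    {"tx":0.14,"ty":0.6,"tz":0,"ax":0,"ay":0,"az":-0.017,"hand":0},
    {"tx":0.14,"ty":0.7,"tz":0,"ax":0,"ay":0,"az":-0.017,"hand":0},
    {"tx":0.12,"ty":0.6,"tz":0,"ax":0,"ay":0,"az":-0.017,"hand":0},
    {"tx":0.1,"ty":0.35,"tz":0,"ax":0,"ay":0,"az":-0.017,"hand":0}
  ]
}}

```text
t: 5.3
position: [587.3, -57.1, 181.9]
orientation: [[0.059, 0.998, -0.001], [0.998, -0.059, 0.001], [0.001, -0.001, -1.0]]
force: [0.2, -0.7, -2.6]
gripper_width: 59.5
finger_force: 65.3
```

Call:
{"api": "move_arm", "payload": {
  "steps": [
    {"tx":0,"ty":0,"tz":0,"ax":0,"ay":0,"az":0,"hand":0},
    {"tx":0,"ty":0,"tz":0,"ax":0,"ay":0,"az":0,"hand":0}
  ]
}}

```text
t: 5.5
position: [587.2, -60.0, 181.8]
orientation: [[0.059, 0.998, -0.001], [0.998, -0.059, -0.0], [-0.0, -0.001, -1.0]]
force: [-0.1, 0.3, -2.1]
gripper_width: 59.6
finger_force: 65.3
```

```bash
python3 - <<'E'
from h import *
s=arm.state();c=arm.get_calibration('wrist');a=snap('wrist','w2.png')
print(s['position'],s['orientation'].tolist(),s['t'])
import pickle;pickle.dump(c,open('c2.pkl','wb'))
hsv=cv2.cvtColor(a,cv2.COLOR_RGB2HSV)
m=((hsv[...,2]>165)&(hsv[...,1]<45)).astype(np.uint8)*255
for cs in cv2.findContours(m,0,1)[0]:
    if cv2.contourArea(cs)>300:
        cs=cs.reshape(-1,2)
        for z in(106,s['position'][2]-52+100):
            w=np.array([onz('wrist',p.astype(float),z,c)[:2] for p in cs],np.float32)
            r=cv2.minAreaRect(w);print(cs.mean(0).round(),round(z),'ctr',np.round(r[0],1),np.round(r[1],1),round(r[2],1))
E
```

```text
[587.17121851 -59.97745653 181.82328716] [[0.0588630665824022, 0.9982656003681697, -0.0009646315843347574], [0.9982660382298099, -0.0588632671369462, -0.00018082843884385756], [-0.00023729617670357708, -0.0009523148336096557, -0.9999995183933751]] 5.5
[286. 331.] 106 ctr [ 581.7 -154.1] [ 20.2 102.7] 86.7
[286. 331.] 230 ctr [587.3 -59.8] [ 8.8 44.6] 86.7
[532. 259.] 106 ctr [773.7 -99. ] [31.1 20.2] 66.2
[532. 259.] 230 ctr [670.8 -35.8] [13.5  8.8] 66.2
[515. 248.] 106 ctr [758.9 -91.9] [30.8  9.7] 68.1
[515. 248.] 230 ctr [664.3 -32.8] [13.4  4.2] 68.1
[279. 204.] 106 ctr [583.3 -46.5] [ 9.  44.2] 86.7
[279. 204.] 230 ctr [588.  -13.1] [ 3.9 19.2] 86.7
[540. 205.] 106 ctr [772.4 -58.1] [27.9  9.5] 68.1
[540. 205.] 230 ctr [670.2 -18.1] [12.1  4.1] 68.1
[276. 145.] 106 ctr [583.8  -4.8] [ 9.1 44.7] 87.9
[276. 145.] 230 ctr [588.2   5.1] [ 3.9 19.4] 87.9
[ 97. 183.] 106 ctr [454.9 -24.7] [43.1 60.8] 28.7
[ 97. 183.] 230 ctr [532.3  -3.6] [18.7 26.4] 28.7
[285.  76.] 106 ctr [592.4  38.2] [ 9.  44.9] 86.7
[285.  76.] 230 ctr [592.   23.8] [ 3.9 19.5] 86.7
[279.   8.] 106 ctr [590.6  77.1] [ 8.5 44.7] 86.7
[279.   8.] 230 ctr [591.2  40.6] [ 3.7 19.4] 86.7
```

View pics/w2.png

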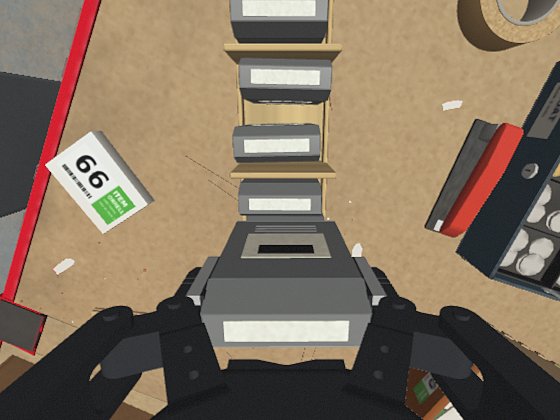

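The wrist view shows the bay clearly: loose labels at (285,76) and (276,145), partitions at rows about 48 and 173. The held cassette's label at (286,331) is straight. I'll check the rack's x centre from the partition ends.

```bash
python3 - <<'E'
from h import *
import pickle;c=pickle.load(open('c2.pkl','rb'))
for uv in [(225,46),(341,49),(229,173),(335,175)]: print(uv,onz('wrist',uv,80,c).round(1))
a=cv2.imread('pics/w2.png')[30:190,210:350];cv2.imwrite('pics/c2.png',cv2.resize(a,None,fx=5,fy=3.75,interpolation=2))
E
```

```text
(225, 46) [551.4  63.6  80. ]
(341, 49) [632.8  56.9  80. ]
(229, 173) [544.4 -26.1  80. ]
(335, 175) [627.4 -32.5  80. ]
```

View pics/c2.png

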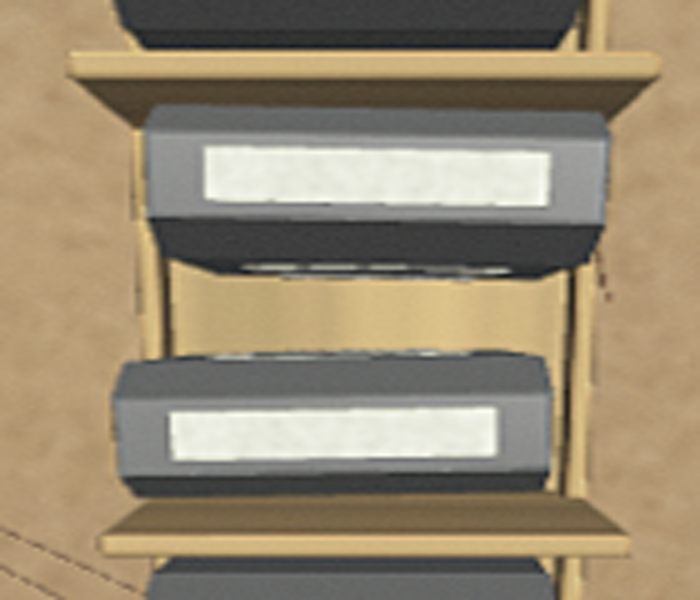

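The crop confirms a clear gap with floor visible. The rack centre is about (589.0,15.5) and the gap centre about (588.5,16.5).

Call:
{"api": "move_arm", "payload": {
  "steps": [
    {"tx":0.01,"ty":0.4,"tz":0,"ax":0,"ay":0,"az":0,"hand":0},
    {"tx":0.01,"ty":0.5,"tz":0,"ax":0,"ay":0,"az":0,"hand":0},
    {"tx":0.01,"ty":0.43,"tz":0,"ax":0,"ay":0,"az":0,"hand":0},
    {"tx":0,"ty":0.2,"tz":0,"ax":0,"ay":0,"az":0,"hand":0},
    {"tx":0,"ty":0,"tz":-0.2,"ax":0,"ay":0,"az":0,"hand":0}
  ]
}}

```text
t: 6.05
position: [589.5, 17.0, 172.9]
orientation: [[0.059, 0.998, 0.002], [0.998, -0.059, 0.0], [0.0, 0.002, -1.0]]
force: [-0.5, -0.5, -1.7]
gripper_width: 59.5
finger_force: 65.3
```

Call:
{"api": "move_arm", "payload": {
  "steps": [
    {"tx":0,"ty":0,"tz":0,"ax":0,"ay":0,"az":0,"hand":0},
    {"tx":0,"ty":0,"tz":0,"ax":0,"ay":0,"az":0,"hand":0}
  ]
}}

```text
t: 6.25
position: [588.7, 15.0, 171.6]
orientation: [[0.062, 0.998, -0.001], [0.998, -0.062, -0.0], [-0.001, -0.001, -1.0]]
force: [0.0, 0.6, -1.5]
gripper_width: 59.5
finger_force: 65.3
```

Call:
{"api": "move_arm", "payload": {
  "steps": [
    {"tx":0,"ty":0.028,"tz":0,"ax":0,"ay":0,"az":0,"hand":0},
    {"tx":0,"ty":0,"tz":-0.15,"ax":0,"ay":0,"az":0,"hand":0},
    {"tx":0,"ty":0,"tz":-0.15,"ax":0,"ay":0,"az":0,"hand":0},
    {"tx":0,"ty":0,"tz":0,"ax":0,"ay":0,"az":0,"hand":0},
    {"tx":0,"ty":0,"tz":0,"ax":0,"ay":0,"az":0,"hand":0}
  ]
}}

```text
t: 6.75
position: [588.8, 18.0, 157.0]
orientation: [[0.06, 0.998, -0.001], [0.998, -0.06, 0.0], [0.0, -0.001, -1.0]]
force: [-0.2, 0.1, -2.0]
gripper_width: 59.4
finger_force: 65.3
```

Call:
{"api": "move_arm", "payload": {
  "steps": [
    {"tx":0,"ty":-0.03,"tz":0,"ax":0,"ay":0,"az":0,"hand":0},
    {"tx":0,"ty":0,"tz":0,"ax":0,"ay":0,"az":0,"hand":0},
    {"tx":0,"ty":0,"tz":0,"ax":0,"ay":0,"az":0,"hand":0}
  ]
}}

```text
t: 7.05
position: [589.0, 16.4, 157.5]
orientation: [[0.06, 0.998, 0.0], [0.998, -0.06, -0.0], [-0.0, 0.0, -1.0]]
force: [-0.9, -0.0, -1.2]
gripper_width: 59.5
finger_force: 65.3
```

```bash
python3 - <<'E'
from h import *
snap('top','t3.png')
a=cv2.imread('pics/t3.png')[140:230,130:270];s=cv2.resize(a,None,fx=3,fy=3,interpolation=2)
b=arm.camera('side')[100:220,260:360,::-1];b=cv2.resize(b,None,fx=3.5,fy=3.5,interpolation=2)
o=np.zeros((420,780,3),np.uint8);o[:270,:420]=s;o[:420,425:775]=b;cv2.imwrite('pics/c3.png',o)
print(arm.state()['position'])
E
```

```text
[589.00436752  16.47302806 157.39224224]
```

View pics/c3.png

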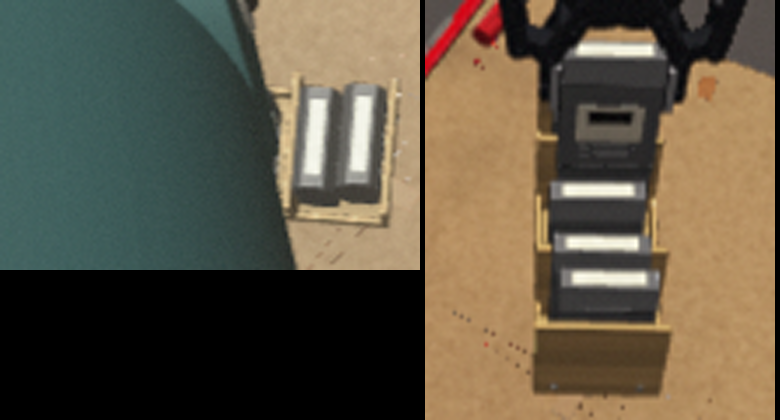

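The arm blocks the top view. In the side view the held cassette at (610,110) is straight and just behind the right one at (600,195). I'll lower slowly and watch the force.

Call:
{"api": "move_arm", "payload": {
  "steps": [
    {"tx":0,"ty":0,"tz":-0.12,"ax":0,"ay":0,"az":0,"hand":0},
    {"tx":0,"ty":0,"tz":-0.12,"ax":0,"ay":0,"az":0,"hand":0},
    {"tx":0,"ty":0,"tz":-0.1,"ax":0,"ay":0,"az":0,"hand":0},
    {"tx":0,"ty":0,"tz":0,"ax":0,"ay":0,"az":0,"hand":0}
  ]
}}

```text
t: 7.55
position: [588.5, 16.4, 139.2]
orientation: [[0.06, 0.998, -0.002], [0.998, -0.06, 0.0], [-0.0, -0.002, -1.0]]
force: [0.0, -0.1, -1.6]
gripper_width: 59.5
finger_force: 65.3
```

Call:
{"api": "move_arm", "payload": {
  "steps": [
    {"tx":0,"ty":0,"tz":-0.08,"ax":0,"ay":0,"az":0,"hand":0},
    {"tx":0,"ty":0,"tz":-0.08,"ax":0,"ay":0,"az":0,"hand":0},
    {"tx":0,"ty":0,"tz":-0.08,"ax":0,"ay":0,"az":0,"hand":0},
    {"tx":0,"ty":0,"tz":0,"ax":0,"ay":0,"az":0,"hand":0}
  ]
}}

```text
t: 7.95
position: [588.6, 16.5, 127.6]
orientation: [[0.06, 0.998, -0.001], [0.998, -0.06, -0.0], [-0.0, -0.001, -1.0]]
force: [0.3, -0.1, -2.6]
gripper_width: 59.7
finger_force: 65.3
```

Call:
{"api": "move_arm", "payload": {
  "steps": [
    {"tx":0,"ty":0,"tz":-0.08,"ax":0,"ay":0,"az":0,"hand":0},
    {"tx":0,"ty":0,"tz":-0.08,"ax":0,"ay":0,"az":0,"hand":0},
    {"tx":0,"ty":0,"tz":-0.08,"ax":0,"ay":0,"az":0,"hand":0},
    {"tx":0,"ty":0,"tz":-0.08,"ax":0,"ay":0,"az":0,"hand":0},
    {"tx":0,"ty":0,"tz":0,"ax":0,"ay":0,"az":0,"hand":0}
  ]
}}

```text
t: 8.45
position: [588.6, 16.4, 111.6]
orientation: [[0.06, 0.998, -0.001], [0.998, -0.06, -0.0], [-0.0, -0.001, -1.0]]
force: [0.1, -0.6, -2.1]
gripper_width: 59.1
finger_force: 65.3
```

```bash
python3 - <<'E'
from h import *
b=arm.camera('side')[100:220,260:360,::-1];b=cv2.resize(b,None,fx=4,fy=4,interpolation=2)
w=arm.camera('wrist')[:,100:480,::-1]
o=np.zeros((480,785,3),np.uint8);o[:,:400]=b;o[:420,405:785]=w;cv2.imwrite('pics/c4.png',o)
E
```

```text
(no output)
```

View pics/c4.png

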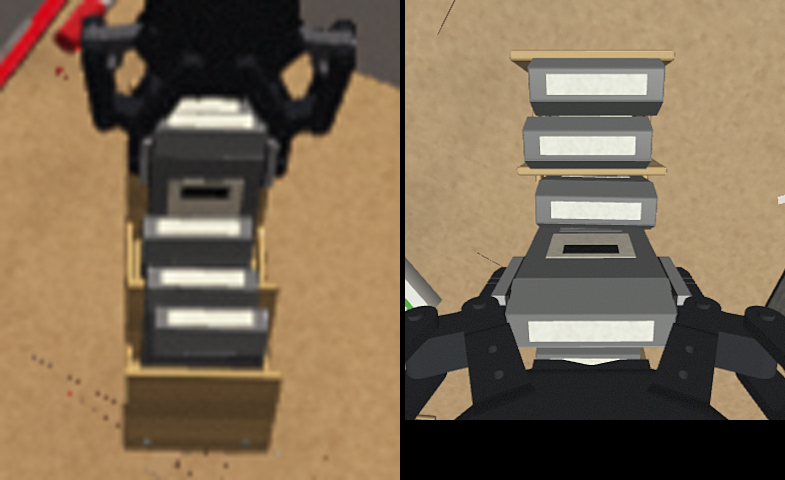

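The side view shows the new cassette between the two loose ones, with everything upright. The wrist view shows the left one at (597,205), now near its partition. Continuing down.

Call:
{"api": "move_arm", "payload": {
  "steps": [
    {"tx":0,"ty":0,"tz":-0.08,"ax":0,"ay":0,"az":0,"hand":0},
    {"tx":0,"ty":0,"tz":-0.08,"ax":0,"ay":0,"az":0,"hand":0},
    {"tx":0,"ty":0,"tz":-0.08,"ax":0,"ay":0,"az":0,"hand":0},
    {"tx":0,"ty":0,"tz":-0.08,"ax":0,"ay":0,"az":0,"hand":0},
    {"tx":0,"ty":0,"tz":0,"ax":0,"ay":0,"az":0,"hand":0}
  ]
}}

```text
t: 9.05
position: [588.6, 16.5, 95.5]
orientation: [[0.06, 0.998, -0.001], [0.998, -0.06, -0.0], [-0.0, -0.001, -1.0]]
force: [-0.7, -0.3, -1.7]
gripper_width: 59.5
finger_force: 65.3
```

Call:
{"api": "move_arm", "payload": {
  "steps": [
    {"tx":0,"ty":0,"tz":-0.08,"ax":0,"ay":0,"az":0,"hand":0},
    {"tx":0,"ty":0,"tz":-0.08,"ax":0,"ay":0,"az":0,"hand":0},
    {"tx":0,"ty":0,"tz":-0.08,"ax":0,"ay":0,"az":0,"hand":0},
    {"tx":0,"ty":0,"tz":0,"ax":0,"ay":0,"az":0,"hand":0}
  ]
}}

```text
t: 9.45
position: [588.6, 16.3, 83.6]
orientation: [[0.06, 0.998, -0.001], [0.998, -0.06, -0.0], [-0.0, -0.001, -1.0]]
force: [-0.1, -1.1, -2.1]
gripper_width: 59.7
finger_force: 65.3
```

Call:
{"api": "move_arm", "payload": {
  "steps": [
    {"tx":0,"ty":0,"tz":-0.08,"ax":0,"ay":0,"az":0,"hand":0},
    {"tx":0,"ty":0,"tz":-0.08,"ax":0,"ay":0,"az":0,"hand":0},
    {"tx":0,"ty":0,"tz":-0.08,"ax":0,"ay":0,"az":0,"hand":0},
    {"tx":0,"ty":0,"tz":-0.08,"ax":0,"ay":0,"az":0,"hand":0},
    {"tx":0,"ty":0,"tz":0,"ax":0,"ay":0,"az":0,"hand":0}
  ]
}}

```text
t: 9.95
position: [588.6, 16.6, 67.6]
orientation: [[0.06, 0.998, -0.001], [0.998, -0.06, 0.0], [0.0, -0.001, -1.0]]
force: [-0.4, -0.8, -1.6]
gripper_width: 59.0
finger_force: 65.3
```

Call:
{"api": "move_arm", "payload": {
  "steps": [
    {"tx":0,"ty":0,"tz":-0.04,"ax":0,"ay":0,"az":0,"hand":0},
    {"tx":0,"ty":0,"tz":-0.04,"ax":0,"ay":0,"az":0,"hand":0},
    {"tx":0,"ty":0,"tz":-0.04,"ax":0,"ay":0,"az":0,"hand":0},
    {"tx":0,"ty":0,"tz":-0.02,"ax":0,"ay":0,"az":0,"hand":0},
    {"tx":0,"ty":0,"tz":0,"ax":0,"ay":0,"az":0,"hand":0}
  ]
}}

```text
t: 10.45
position: [588.8, 16.5, 61.1]
orientation: [[0.06, 0.998, -0.0], [0.998, -0.06, -0.0], [-0.0, -0.0, -1.0]]
force: [0.4, -0.4, -1.8]
gripper_width: 59.1
finger_force: 65.3
```

Call:
{"api": "move_arm", "payload": {
  "steps": [
    {"tx":0,"ty":0,"tz":-0.02,"ax":0,"ay":0,"az":0,"hand":0},
    {"tx":0,"ty":0,"tz":-0.02,"ax":0,"ay":0,"az":0,"hand":0},
    {"tx":0,"ty":0,"tz":-0.01,"ax":0,"ay":0,"az":0,"hand":0},
    {"tx":0,"ty":0,"tz":0,"ax":0,"ay":0,"az":0,"hand":0}
  ]
}}

```text
t: 10.85
position: [588.9, 16.5, 58.7]
orientation: [[0.06, 0.998, -0.0], [0.998, -0.06, -0.0], [-0.0, -0.0, -1.0]]
force: [0.4, -1.0, -2.4]
gripper_width: 59.2
finger_force: 65.3
```

Call:
{"api": "move_arm", "payload": {
  "steps": [
    {"tx":0,"ty":0,"tz":-0.015,"ax":0,"ay":0,"az":0,"hand":0},
    {"tx":0,"ty":0,"tz":-0.01,"ax":0,"ay":0,"az":0,"hand":0},
    {"tx":0,"ty":0,"tz":0,"ax":0,"ay":0,"az":0,"hand":0}
  ]
}}

```text
t: 11.15
position: [589.2, 16.6, 58.3]
orientation: [[0.06, 0.998, 0.001], [0.998, -0.06, -0.0], [-0.0, 0.001, -1.0]]
force: [-5.2, 0.0, 12.5]
gripper_width: 59.4
finger_force: 66.9
```

Floor contact: upward force 12.5 N at TCP z 58.3, so the foot is at about 6 mm. Release.

Call:
{"api": "move_arm", "payload": {
  "steps": [
    {"tx":0,"ty":0,"tz":0,"ax":0,"ay":0,"az":0,"hand":0.72},
    {"tx":0,"ty":0,"tz":0,"ax":0,"ay":0,"az":0,"hand":0.8},
    {"tx":0,"ty":0,"tz":0,"ax":0,"ay":0,"az":0,"hand":0.9},
    {"tx":0,"ty":0,"tz":0,"ax":0,"ay":0,"az":0,"hand":0.9}
  ],
  "force": 20
}}

```text
t: 11.55
position: [588.9, 16.5, 57.5]
orientation: [[0.06, 0.998, -0.0], [0.998, -0.06, -0.0], [-0.0, -0.0, -1.0]]
force: [-0.0, -1.1, 0.2]
gripper_width: 76.6
finger_force: 0.0
```

Call:
{"api": "move_arm", "payload": {
  "steps": [
    {"tx":0,"ty":0,"tz":0.15,"ax":0,"ay":0,"az":0,"hand":0.9},
    {"tx":0,"ty":0,"tz":0.3,"ax":0,"ay":0,"az":0,"hand":0.9},
    {"tx":0,"ty":0,"tz":0.5,"ax":0,"ay":0,"az":0,"hand":0.9},
    {"tx":0,"ty":0,"tz":0.7,"ax":0,"ay":0,"az":0,"hand":0.9},
    {"tx":0,"ty":0,"tz":0.7,"ax":0,"ay":0,"az":0,"hand":0.9}
  ]
}}

```text
t: 12.05
position: [588.8, 16.6, 177.5]
orientation: [[0.059, 0.998, 0.0], [0.998, -0.059, 0.0], [0.0, 0.0, -1.0]]
force: [0.2, -0.6, 0.4]
gripper_width: 76.8
finger_force: 0.0
```

Call:
{"api": "move_arm", "payload": {
  "steps": [
    {"tx":-0.2,"ty":-0.6,"tz":0.4,"ax":0,"ay":0,"az":0,"hand":0.9},
    {"tx":-0.3,"ty":-0.8,"tz":0,"ax":0,"ay":0,"az":0,"hand":0.9},
    {"tx":-0.3,"ty":-0.8,"tz":0,"ax":0,"ay":0,"az":0,"hand":0.9},
    {"tx":-0.3,"ty":-0.8,"tz":0,"ax":0,"ay":0,"az":0,"hand":0.9},
    {"tx":0,"ty":-0.4,"tz":0,"ax":0,"ay":0,"az":0,"hand":0.9}
  ]
}}

```text
t: 12.55
position: [532.2, -157.2, 196.5]
orientation: [[0.063, 0.998, 0.0], [0.998, -0.063, -0.002], [-0.002, 0.0, -1.0]]
force: [0.5, -0.1, -1.0]
gripper_width: 77.0
finger_force: 0.0
```

```bash
python3 - <<'E'
from h import *
t=snap('top','t5.png')[140:230,130:270,::-1];t=cv2.resize(t,None,fx=3,fy=3,interpolation=2)
b=arm.camera('side')[100:220,260:360,::-1];b=cv2.resize(b,None,fx=3.5,fy=3.5,interpolation=2)
o=np.zeros((420,780,3),np.uint8);o[:270,:420]=t;o[:420,425:775]=b;cv2.imwrite('pics/c5.png',o)
im=cv2.imread('pics/t5.png');hsv=cv2.cvtColor(im,cv2.COLOR_BGR2HSV)
m=((hsv[...,2]>165)&(hsv[...,1]<45)).astype(np.uint8)*255
for cs in cv2.findContours(m,0,1)[0]:
    p=cs.reshape(-1,2).mean(0)
    if cv2.contourArea(cs)>60 and 140<p[0]<265 and 150<p[1]<230:
        w=np.array([onz('top',q.astype(float),106)[:2] for q in cs.reshape(-1,2)],np.float32)
        r=cv2.minAreaRect(w);print(p.round(),'ctr',np.round(r[0],1),np.round(r[1],1),round(r[2],1))
s=arm.state();print(s['position'],s['force'],s['t'])
E
```

```text
[234. 187.] ctr [581.3 -46.7] [11.  50.4] 86.7
[249. 186.] ctr [583.6 -73.3] [10.8 50.5] 86.6
[218. 185.] ctr [584.2 -17.2] [10.7 46.3] 86.6
[199. 180.] ctr [590.7  16.1] [11.  57.5] 86.8
[164. 179.] ctr [592.3  76.2] [11.1 58.4] 86.8
[184. 178.] ctr [594.3  41.9] [11.2 58.5] 86.9
[149. 176.] ctr [597.7 102.2] [11.2 57.4] 87.0
[ 533.39947805 -156.96290933  196.29814275] [1.06098207 0.2146627  0.93925996] 12.65
```

View pics/c5.png

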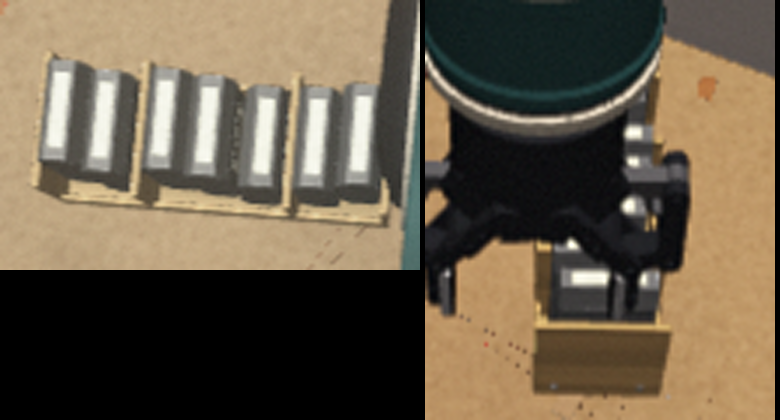

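All three look side by side. But the right cassette's label (y=-17) suggests its top may lean over the partition, so I'll look from the front with the wrist camera.

Call:
{"api": "move_arm", "payload": {
  "steps": [
    {"tx":-0.4,"ty":0.4,"tz":0,"ax":0,"ay":0,"az":0,"hand":0.9},
    {"tx":-0.5,"ty":0.5,"tz":0,"ax":0,"ay":0,"az":0,"hand":0.9},
    {"tx":-0.5,"ty":0.5,"tz":0,"ax":0,"ay":0,"az":0,"hand":0.9},
    {"tx":-0.5,"ty":0.3,"tz":0,"ax":0,"ay":0,"az":0,"hand":0.9},
    {"tx":0,"ty":0,"tz":0,"ax":0,"ay":0,"az":0,"hand":0.9}
  ]
}}

```text
t: 13.15
position: [436.9, -66.1, 196.0]
orientation: [[0.056, 0.998, 0.0], [0.998, -0.056, -0.001], [-0.001, 0.0, -1.0]]
force: [0.2, -1.0, 0.8]
gripper_width: 77.0
finger_force: 0.0
```

```bash
python3 - <<'E'
from h import *
import pickle
print(arm.state()['position'])
c=arm.get_calibration('wrist');a=snap('wrist','w6.png');pickle.dump(c,open('c6.pkl','wb'))
u=proj('wrist',[[589,15.5,60]],c)[0];print(u)
hsv=cv2.cvtColor(a,cv2.COLOR_RGB2HSV)
m=((hsv[...,2]>165)&(hsv[...,1]<45)).astype(np.uint8)*255
for cs in cv2.findContours(m,0,1)[0]:
    p=cs.reshape(-1,2).mean(0)
    if cv2.contourArea(cs)>200:
        w=np.array([onz('wrist',q.astype(float),106,c)[:2] for q in cs.reshape(-1,2)],np.float32)
        r=cv2.minAreaRect(w)
        if r[0][0]>540 and r[0][0]<640:print(p.round(),'ctr',np.round(r[0],1),np.round(r[1],1),round(r[2],1))
x=int(np.clip(u[0]-95,0,370));y=int(np.clip(u[1]-70,0,270));print(x,y)
cv2.imwrite('pics/c6.png',cv2.resize(cv2.imread('pics/w6.png')[y:y+145,x:x+190],None,fx=4.1,fy=4.1,interpolation=2))
E
```

```text
[436.87645558 -66.05847359 195.96866496]
[462.16637526  96.4852861 ]
[483. 243.] ctr [592.1 -97.8] [27.8  7.5] 82.8
[478. 214.] ctr [586.4 -72.7] [ 8.9 44.9] 86.8
[480. 180.] ctr [584.  -46.2] [ 9.1 44.9] 86.8
[485. 139.] ctr [583.9 -16.2] [ 8.9 45. ] 85.9
[499.  90.] ctr [589.6  17.2] [ 8.4 44.9] 86.8
[510.  48.] ctr [593.3  43.1] [ 8.5 44.8] 86.8
367 26
```

View pics/c6.png

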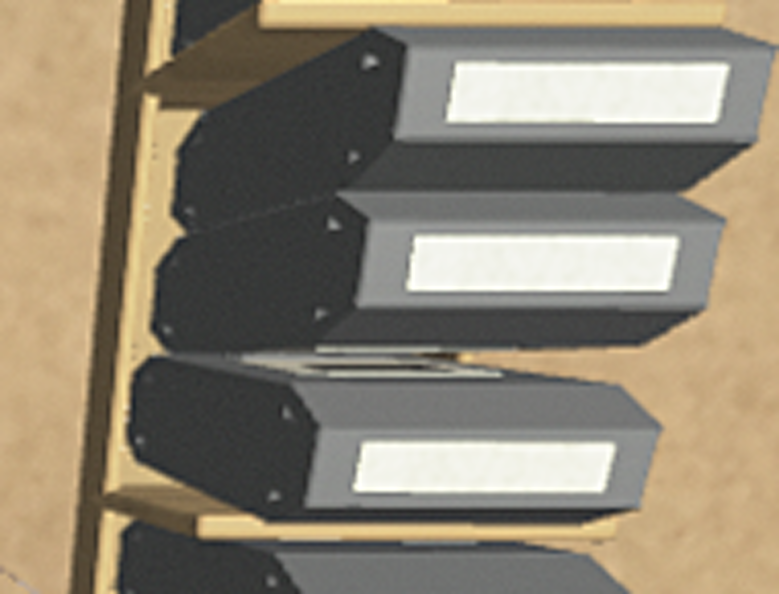

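The right cassette's foot has slid towards the new one and its top leans onto the partition. The other two are upright. I'll quantify the lean.

```bash
python3 - <<'E'
from h import *
import pickle;c=pickle.load(open('c6.pkl','rb'))
a=cv2.imread('pics/w6.png')
for n,f,t in(('L',[(177,178),(180,214)],[(406,42),(396,138)]),('N',[(156,287),(158,326)],[(368,218),(357,305)]),('R',[(131,398),(134,440)],[(318,428),(305,508)])):
    F=np.mean([onz('wrist',(u/4.1+367,v/4.1+26),6,c) for u,v in f],0);T=np.mean([onz('wrist',(u/4.1+367,v/4.1+26),106,c) for u,v in t],0)
    print(n,F.round(1),T.round(1),'lean deg',np.degrees(np.arctan2(T[1]-F[1],100)).round(1))
E
```

```text
L [565.  41.   6.] [563.2  44.7 106. ] lean deg 2.1
N [561.2  16.3   6. ] [559.5  18.7 106. ] lean deg 1.4
R [556.5 -10.1   6. ] [553.8 -15.2 106. ] lean deg -3.0
```

The lean is about 4°. I'll grip that one lightly across its width, set it upright and release it.

Call:
{"api": "move_arm", "payload": {
  "steps": [
    {"tx":0.5,"ty":0.2,"tz":0,"ax":0,"ay":0,"az":0,"hand":1},
    {"tx":0.7,"ty":0.25,"tz":0,"ax":0,"ay":0,"az":0,"hand":1},
    {"tx":0.7,"ty":0.25,"tz":0,"ax":0,"ay":0,"az":0,"hand":1},
    {"tx":0.7,"ty":0.2,"tz":0,"ax":0,"ay":0,"az":0,"hand":1},
    {"tx":0.34,"ty":0.14,"tz":0,"ax":0,"ay":0,"az":-0.005,"hand":1}
  ]
}}

```text
t: 13.7
position: [588.8, -15.4, 195.2]
orientation: [[0.07, 0.998, 0.001], [0.998, -0.07, 0.001], [0.001, 0.001, -1.0]]
force: [-1.1, -1.1, -0.0]
gripper_width: 85.2
finger_force: 0.0
```

Call:
{"api": "move_arm", "payload": {
  "steps": [
    {"tx":0,"ty":0,"tz":-0.4,"ax":0,"ay":0,"az":0,"hand":1},
    {"tx":0,"ty":0,"tz":-0.4,"ax":0,"ay":0,"az":0,"hand":1},
    {"tx":0,"ty":0,"tz":-0.2,"ax":0,"ay":0,"az":0,"hand":1},
    {"tx":0,"ty":0,"tz":0,"ax":0,"ay":0,"az":0,"hand":1},
    {"tx":0,"ty":0,"tz":0,"ax":0,"ay":0,"az":0,"hand":1}
  ]
}}

```text
t: 14.2
position: [586.4, -16.4, 145.8]
orientation: [[0.07, 0.998, 0.001], [0.998, -0.07, 0.0], [0.0, 0.001, -1.0]]
force: [-1.0, 0.3, -0.8]
gripper_width: 85.4
finger_force: 0.0
```

Call:
{"api": "move_arm", "payload": {
  "steps": [
    {"tx":-0.05,"ty":0.05,"tz":0,"ax":0,"ay":0,"az":0,"hand":1},
    {"tx":0,"ty":0,"tz":-0.3,"ax":0,"ay":0,"az":0,"hand":1},
    {"tx":0,"ty":0,"tz":-0.3,"ax":0,"ay":0,"az":0,"hand":1},
    {"tx":0,"ty":0,"tz":0,"ax":0,"ay":0,"az":0,"hand":1},
    {"tx":0,"ty":0,"tz":0,"ax":0,"ay":0,"az":0,"hand":1}
  ]
}}

```text
t: 14.7
position: [583.2, -14.0, 114.6]
orientation: [[0.07, 0.998, -0.001], [0.998, -0.07, 0.0], [0.0, -0.001, -1.0]]
force: [-0.9, -0.0, 0.0]
gripper_width: 85.4
finger_force: 0.0
```

Call:
{"api": "move_arm", "payload": {
  "steps": [
    {"tx":0.015,"ty":0,"tz":-0.2,"ax":0,"ay":0,"az":0,"hand":1},
    {"tx":0,"ty":0,"tz":-0.2,"ax":0,"ay":0,"az":0,"hand":1},
    {"tx":0,"ty":0,"tz":-0.2,"ax":0,"ay":0,"az":0,"hand":1},
    {"tx":0,"ty":0,"tz":-0.2,"ax":0,"ay":0,"az":0,"hand":1},
    {"tx":0,"ty":0,"tz":0,"ax":0,"ay":0,"az":0,"hand":1}
  ]
}}

```text
t: 15.2
position: [583.3, -14.0, 73.3]
orientation: [[0.07, 0.998, -0.002], [0.998, -0.07, 0.0], [-0.0, -0.002, -1.0]]
force: [-0.8, 0.0, 0.0]
gripper_width: 85.5
finger_force: 0.0
```

Call:
{"api": "move_arm", "payload": {
  "steps": [
    {"tx":0,"ty":0,"tz":0,"ax":0,"ay":0,"az":0,"hand":0.75},
    {"tx":0,"ty":0,"tz":0,"ax":0,"ay":0,"az":0,"hand":0.6},
    {"tx":0,"ty":0,"tz":0,"ax":0,"ay":0,"az":0,"hand":0.3},
    {"tx":0,"ty":0,"tz":0,"ax":0,"ay":0,"az":0,"hand":0},
    {"tx":0,"ty":0,"tz":0,"ax":0,"ay":0,"az":0,"hand":0}
  ],
  "force": 40
}}

```text
t: 15.7
position: [584.5, -14.0, 75.4]
orientation: [[0.07, 0.998, 0.001], [0.998, -0.07, -0.0], [0.0, 0.001, -1.0]]
force: [0.5, 0.1, 4.7]
gripper_width: 59.1
finger_force: 43.3
```

Call:
{"api": "move_arm", "payload": {
  "steps": [
    {"tx":0,"ty":0,"tz":0.06,"ax":0,"ay":0,"az":0,"hand":0},
    {"tx":0,"ty":0.01,"tz":0,"ax":-0.017,"ay":0.001,"az":0,"hand":0},
    {"tx":0,"ty":0.01,"tz":0,"ax":-0.017,"ay":0.001,"az":0,"hand":0},
    {"tx":0,"ty":0,"tz":0,"ax":0,"ay":0,"az":0,"hand":0},
    {"tx":0,"ty":0,"tz":0,"ax":0,"ay":0,"az":0,"hand":0}
  ]
}}

```text
t: 16.2
position: [584.0, -12.9, 78.0]
orientation: [[0.07, 0.998, -0.005], [0.995, -0.07, -0.07], [-0.071, 0.0, -0.998]]
force: [0.9, -1.2, -1.7]
gripper_width: 59.4
finger_force: 43.7
```

```bash
python3 - <<'E'
from h import *
c=arm.get_calibration('wrist');a=snap('wrist','w7.png');s=arm.state();print(s['position'],s['orientation'][:,2])
hsv=cv2.cvtColor(a,cv2.COLOR_RGB2HSV)
m=((hsv[...,2]>165)&(hsv[...,1]<45)).astype(np.uint8)*255
for cs in cv2.findContours(m,0,1)[0]:
    p=cs.reshape(-1,2).mean(0)
    if cv2.contourArea(cs)>200:
        w=np.array([onz('wrist',q.astype(float),107,c)[:2] for q in cs.reshape(-1,2)],np.float32)
        r=cv2.minAreaRect(w)
        if r[0][0]>540 and r[0][0]<640:print(p.round(),'ctr',np.round(r[0],1),np.round(r[1],1),round(r[2],1))
E
```

```text
[584.07524752 -13.28079939  77.95052492] [-0.00455364 -0.07048501 -0.99750244]
[286. 310.] ctr [584.  -15.2] [ 8.9 45.5] 86.9
[293. 240.] ctr [589.1  16.9] [ 8.7 44.4] 86.7
[299. 173.] ctr [592.8  42.8] [ 8.7 44.3] 86.1
[287.  67.] ctr [590.8  77.2] [ 8.6 44.3] 86.1
```

Call:
{"api": "move_arm", "payload": {
  "steps": [
    {"tx":0,"ty":0,"tz":-0.03,"ax":0,"ay":0,"az":0,"hand":0},
    {"tx":0,"ty":0,"tz":-0.02,"ax":0,"ay":0,"az":0,"hand":0},
    {"tx":0,"ty":0,"tz":0,"ax":0,"ay":0,"az":0,"hand":0}
  ]
}}

```text
t: 16.55
position: [584.2, -13.3, 75.4]
orientation: [[0.071, 0.997, -0.004], [0.995, -0.071, -0.071], [-0.071, 0.001, -0.997]]
force: [0.6, -0.6, -1.5]
gripper_width: 59.6
finger_force: 43.7
```

Call:
{"api": "move_arm", "payload": {
  "steps": [
    {"tx":0,"ty":0,"tz":-0.015,"ax":0,"ay":0,"az":0,"hand":0},
    {"tx":0,"ty":0,"tz":0,"ax":0,"ay":0,"az":0,"hand":0}
  ]
}}

```text
t: 16.75
position: [584.4, -13.1, 75.3]
orientation: [[0.07, 0.998, -0.004], [0.995, -0.07, -0.071], [-0.071, 0.001, -0.997]]
force: [-3.5, -1.0, 8.4]
gripper_width: 59.3
finger_force: 44.8
```

Floor contact (8.4 N). Release gently, rise and clear away.

Call:
{"api": "move_arm", "payload": {
  "steps": [
    {"tx":0,"ty":0,"tz":0,"ax":0,"ay":0,"az":0,"hand":0.72},
    {"tx":0,"ty":0,"tz":0,"ax":0,"ay":0,"az":0,"hand":0.8},
    {"tx":0,"ty":0,"tz":0,"ax":0,"ay":0,"az":0,"hand":0.9},
    {"tx":0,"ty":0,"tz":0,"ax":0,"ay":0,"az":0,"hand":0.9}
  ],
  "force": 20
}}

```text
t: 17.15
position: [584.2, -13.0, 74.7]
orientation: [[0.07, 0.998, -0.004], [0.995, -0.07, -0.071], [-0.071, 0.001, -0.997]]
force: [-0.3, 0.3, 0.1]
gripper_width: 76.9
finger_force: 0.0
```

Call:
{"api": "move_arm", "payload": {
  "steps": [
    {"tx":0,"ty":0,"tz":0.2,"ax":0,"ay":0,"az":0,"hand":0.9},
    {"tx":0,"ty":0,"tz":0.3,"ax":0,"ay":0,"az":0,"hand":0.9},
    {"tx":0,"ty":0,"tz":0.5,"ax":0,"ay":0,"az":0,"hand":0.9},
    {"tx":0,"ty":0,"tz":0.7,"ax":0.034,"ay":-0.002,"az":0,"hand":0.9},
    {"tx":0,"ty":0,"tz":0.7,"ax":0,"ay":0,"az":0,"hand":0.9}
  ]
}}

```text
t: 17.65
position: [584.1, -14.3, 197.2]
orientation: [[0.072, 0.997, 0.001], [0.997, -0.072, 0.002], [0.002, 0.0, -1.0]]
force: [-1.0, -1.1, -0.3]
gripper_width: 76.7
finger_force: 0.0
```

Call:
{"api": "move_arm", "payload": {
  "steps": [
    {"tx":-0.5,"ty":-0.2,"tz":0,"ax":0,"ay":0,"az":0,"hand":0.9},
    {"tx":-0.7,"ty":-0.25,"tz":0,"ax":0,"ay":0,"az":0,"hand":0.9},
    {"tx":-0.7,"ty":-0.25,"tz":0,"ax":0,"ay":0,"az":0,"hand":0.9},
    {"tx":-0.7,"ty":-0.2,"tz":0,"ax":0,"ay":0,"az":0,"hand":0.9},
    {"tx":-0.34,"ty":-0.14,"tz":0,"ax":0,"ay":0,"az":0,"hand":0.9}
  ]
}}

```text
t: 18.15
position: [434.9, -65.6, 195.8]
orientation: [[0.071, 0.997, 0.0], [0.997, -0.071, -0.001], [-0.001, 0.0, -1.0]]
force: [-0.2, -0.1, 0.4]
gripper_width: 77.1
finger_force: 0.0
```

Call:
{"api": "move_arm", "payload": {
  "steps": [
    {"tx":0,"ty":0,"tz":0,"ax":0,"ay":0,"az":0,"hand":0.9},
    {"tx":0,"ty":0,"tz":0,"ax":0,"ay":0,"az":0,"hand":0.9}
  ]
}}

```text
t: 18.35
position: [437.7, -65.1, 196.0]
orientation: [[0.07, 0.998, 0.002], [0.998, -0.07, -0.001], [-0.001, 0.002, -1.0]]
force: [-0.1, -1.3, -0.2]
gripper_width: 76.8
finger_force: 0.0
```

```bash
python3 - <<'E'
from h import *
s=arm.state();print(s['position'],s['t'],s['orientation'][:,2])
c=arm.get_calibration('wrist');a=snap('wrist','w8.png');t=snap('top','t8.png')
hsv=cv2.cvtColor(a,cv2.COLOR_RGB2HSV)
m=((hsv[...,2]>165)&(hsv[...,1]<45)).astype(np.uint8)*255
for cs in cv2.findContours(m,0,1)[0]:
    p=cs.reshape(-1,2).mean(0)
    if cv2.contourArea(cs)>150:
        w=np.array([onz('wrist',q.astype(float),106,c)[:2] for q in cs.reshape(-1,2)],np.float32)
        r=cv2.minAreaRect(w)
        if r[0][0]>540 and r[0][0]<640:print(p.round(),'ctr',np.round(r[0],1),np.round(r[1],1),round(r[2],1))
u=proj('wrist',[[589,0,60]],c)[0]
x=int(np.clip(u[0]-95,0,370));y=int(np.clip(u[1]-70,0,270));print(x,y)
np.save('c8.npy',[x,y]);import pickle;pickle.dump(c,open('c8.pkl','wb'))
cv2.imwrite('pics/c8.png',cv2.resize(a[y:y+145,x:x+190,::-1],None,fx=4.1,fy=4.1,interpolation=2))
E
```

```text
[437.74465083 -65.06341127 195.96019548] 18.35 [ 1.79878951e-03 -8.35754488e-04 -9.99998033e-01]
[483. 241.] ctr [593.2 -97. ] [28.2  7.4] 86.3
[477. 212.] ctr [586.3 -73. ] [ 8.9 45. ] 86.0
[478. 179.] ctr [583.9 -46.5] [ 9.1 44.9] 86.0
[484. 131.] ctr [584.7 -11.1] [ 9.1 44.8] 86.0
[496.  88.] ctr [589.6  17.2] [ 9.1 45. ] 86.0
[506.  46.] ctr [593.3  43. ] [ 9.1 44.8] 86.0
362 44
```

The label is now at y=-11.1, which fits an upright stance, and all the labels are parallel. I've used all ten picture views, so I'll check the lean numerically from the dark end faces.

```bash
python3 - <<'E'
from h import *
import pickle
for f,cf in(('w6','c6'),('w8','c8')):
    c=pickle.load(open(cf+'.pkl','rb'));a=cv2.imread(f'pics/{f}.png');g=a.max(2)
    # profile along foot/top lines of front face: project x=front, sample dark runs at low height z=20 and high z=92
    for z in(22,50,88):
        ys=np.arange(-30,62,.25)
        xf=589-30+(ys-15.5)*.06+2+np.where(ys<2,-3,0)+np.where(ys>30,3,0)
        uv=proj('wrist',np.c_[xf+0,ys,np.full_like(ys,z)],c)
        v=cv2.remap(g,uv[:,0].astype(np.float32).reshape(1,-1),uv[:,1].astype(np.float32).reshape(1,-1),1).ravel()
        d=np.flatnonzero(np.diff((v<62).astype(int)));print(f,z,[(ys[i],'in' if v[i+1]<62 else 'out') for i in d])
E
```

```text
w6 22 [(np.float64(-20.0), 'in'), (np.float64(3.5), 'out'), (np.float64(6.0), 'in'), (np.float64(57.5), 'out')]
w6 50 [(np.float64(-22.75), 'in'), (np.float64(1.75), 'out'), (np.float64(5.5), 'in'), (np.float64(32.0), 'out'), (np.float64(32.25), 'in'), (np.float64(57.75), 'out')]
w6 88 [(np.float64(-26.0), 'in'), (np.float64(-22.5), 'out'), (np.float64(-20.0), 'in'), (np.float64(-7.75), 'out'), (np.float64(-4.75), 'in'), (np.float64(-2.0), 'out'), (np.float64(5.5), 'in'), (np.float64(10.0), 'out'), (np.float64(12.5), 'in'), (np.float64(25.25), 'out'), (np.float64(28.25), 'in'), (np.float64(30.0), 'out'), (np.float64(33.0), 'in'), (np.float64(36.25), 'out'), (np.float64(38.75), 'in'), (np.float64(51.25), 'out'), (np.float64(54.25), 'in'), (np.float64(57.75), 'out')]
w8 22 [(np.float64(-22.0), 'in'), (np.float64(2.0), 'out'), (np.float64(6.5), 'in'), (np.float64(32.0), 'out'), (np.float64(32.25), 'in'), (np.float64(57.75), 'out')]
w8 50 [(np.float64(-22.5), 'in'), (np.float64(2.5), 'out'), (np.float64(5.75), 'in'), (np.float64(32.0), 'out'), (np.float64(32.75), 'in'), (np.float64(57.75), 'out')]
w8 88 [(np.float64(-22.25), 'in'), (np.float64(-19.25), 'out'), (np.float64(-16.0), 'in'), (np.float64(-3.75), 'out'), (np.float64(-0.75), 'in'), (np.float64(1.75), 'out'), (np.float64(5.75), 'in'), (np.float64(9.5), 'out'), (np.float64(12.75), 'in'), (np.float64(25.0), 'out'), (np.float64(28.0), 'in'), (np.float64(30.0), 'out'), (np.float64(32.75), 'in'), (np.float64(36.25), 'out'), (np.float64(38.75), 'in'), (np.float64(51.5), 'out'), (np.float64(54.25), 'in'), (np.float64(57.25), 'out')]
```

The right cassette's edges are now vertical at every height (-22.0, -22.5 and -22.25 mm). Before the fix they ran from -20 to -26 mm. All three stand upright, so I'm handing in.

```bash
python3 -c "
from cell import arm
print(arm.close_job())"
```

```text
the job is handed in; nothing more can be done
None
```

The slim cassette is seated on the rack floor between the two loose ones; the right one was left leaning about 4° by the insertion, so I gripped it and set it upright, and all three measured upright before I handed in at about 18.5 s with the arm clear.

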